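Clamp a microscope drive housing with a click-stop knob

TASK

A round microscope drive housing lies in the sloping holding fixture. Swing the fixture's bridge fully home over it, down the slope against its stop post, then turn the black bar knob on the bridge clockwise until its clutch slips and clicks once or twice, and stop there, before a third click. Leave the housing in its nest and everything else where it is, and let go.

Things in the scene. Friction and masses are not known exactly. Their poses are not given: they have to be found in the camera images.
- knob_grip (a point): centre of the knob's black grip bar, 62 mm long, 16 mm wide, 28 mm high, flat sides. Its x axis runs along the bar, y across it, z along the knob's axis out of the slope (always 30 degrees from vertical, leaning the way the slope faces). The bar's underside is 32 mm above the bridge arm's upper face; a 38 mm wide steel collar below it has its top 16 mm below the bar
- bridge_handle (a point): centre (mid-grip, 18 mm below its top) of the upright black round handle near the free end of the bridge, 18 mm diameter, standing 50 mm above the bridge arm (30 mm wide, 14 mm thick); its z axis is the same sloping axis as the knob's, its y axis points along the arm from the handle to the pivot
- bridge_pivot (a point): point on the bridge's pivot axis, level with the upper face of the arm; the handle is 165 mm and the knob 75 mm from this axis. Its z axis is the pivot axis, out of the slope
- bridge (a joint): swing of the bridge, rad: 0 = home against its stop post, over the middle of the housing; grows anticlockwise as seen looking down on the slope (the handle moves up the slope); stiff hinge (0.6 N m), stays where it is left
- spindle (a joint): turn of the clamping screw, rad, grows clockwise as seen looking down on the knob: it starts somewhere from 0 to 1.4 and ends at a solid stop at 3.2, where the plunger presses on the housing. Until then it follows the knob with little drag (0.1 N m)
- knob (a joint): slip of the knob on the screw, rad, 0 at the start, grows as it slips clockwise once the screw is tight. The clutch gives at 0.3 to 0.5 N m while turning (held still, little torque is felt) with 12 clicks a turn: the first is complete at about 0.5 rad, the second at 1.05, the third at 1.57. A steel lug on the collar points along the bar's marked end until it slips. The knob does not rise or sink
- housing_center (a point): centre of the round aluminium drive housing (80 mm diameter, 30 mm high) that lies loose in its nest on the slope below the bridge; its z axis is the slope's normal
- fixture: the fixture's grey base plate, 260 x 380 x 12 mm, fixed to the table; origin at the centre of its underside, x points down the slope, roughly away from the robot, y to the handle's side. The slope's face is 170 x 235 mm, inclined 30 degrees and faces away from the robot
- eyepiece_a: loose black eyepiece, 40 mm diameter, 56 mm high, standing on the base plate's corner at the foot of the slope, on the pivot's side; origin at its underside
- eyepiece_b: loose black eyepiece, 40 mm diameter, 56 mm high, standing on the base plate's corner at the foot of the slope, on the handle's side; origin at its underside
- cleaner: white bottle, 56 mm diameter, 130 mm high, on the table on the robot's right; origin at its underside
- parts_tray: grey open tray, 160 x 220 x 45 mm, on the table on the robot's left, with two microscope objectives in it; origin at its underside
- screwdriver: black-handled screwdriver, 180 mm long, lying on the table

How it is judged:
By the outcome, as a careful person would: the job done as asked, in the order asked, and still so for the second after the job is handed in, with the robot touching nothing.
It also fails if it takes over 72 s, if anything falls off the work surface, if the arm or the gripper's body presses on something with over 40 N, if the wrist force passes 120 N, or if a joint passes its speed limit or range.

ROBOT

A 6-joint arm with a two-finger parallel gripper is mounted at the origin on the work surface. World frame = base frame: x ahead of the robot, y to its left, z up, the work surface at z = 0. Lengths are in m, angles in rad, forces in N, time in s.
With the tool pointing down it reaches from about 0.275 to 0.825 m from the base axis. Payload 4.9 kg.
Tool frame: the origin (TCP) lies midway between the tips of the shut fingers; the grasp point (between the pads) lies 19 mm behind it (bot.grip_depth is the distance from the TCP to the grasp point, in m); y points along the fingers, x is the direction in which the jaws open and shut, and the axes are right-handed (so a half turn about y gives the same grasp; the last joint's range is limited). The gripper opens to 85 mm and grips with 20 to 120 N. Pads are 22 mm wide; open, the fingers measure 114 mm over their backs; the gripper's body (76 mm by 85 mm) begins 54 mm behind the grasp point. The pads swing forward as they close: fully open they stand 13 mm farther back than shut.
Start: joints at [1.174, 0.326, -0.193, 1.052, 0, 1.437], TCP at [0.143, 0.531, 0.231] pointing down, gripper open.
Joint ranges: [-2.65, 2.65], [-0.97, 1.79], [-1.3, 1.35], [-1.93, 2.1], [-1.47, 1.37], [-3.14, 3.14]. Speed limits (rad/s): [2.57, 2.57, 3.14, 3.14, 3.14, 3.14].

INTERFACE

Orientations are given as a unit quaternion [w, x, y, z].
In Python, from cell import bot gives the robot as it stands. Calls block until the motion is done:
- bot.move_pose(position, orientation): joint-space move of the TCP to a pose.
- bot.move_linear(position, speed=0.15, rotation=None, until_force=None): straight line of the TCP; rotation=None keeps the orientation; speed is the mean speed in m/s. With until_force (N) it stops when the force on the tool has changed by that much, and returns True; else False.
- bot.goto_joints(angles): joint-space move.
- bot.set_gripper(opening, grasp_force=None): opening from 0.0 (shut) to 1.0 (fully open); grasp_force is the grip in N (None keeps the last); returns when the fingers have stopped.
- bot.wait(seconds).
- bot.solve_ik(position, orientation): joint angles nearest the present ones, or None.
- bot.camera(name): name is "scene" or "top" or "wrist"; returns the picture (420x560x3 uint8, red, green, blue); there is no depth.
- bot.calibration(name): a dict with "mtx" (3x3 intrinsics, pixels), "extrinsics" (4x4, takes a point from world to camera coordinates); the wrist camera has in their place "hand_eye" (4x4, takes a point from camera to tool coordinates, whose origin is the TCP and whose axes are the tool frame's). Camera axes: x right, y down, z forward; pixel columns grow to the right and rows downward; lengths in m; the calibration is good to about 2 mm. A picture is of the moment at which its call begins: read the wrist's pose just before it. calibration takes no time and is no camera call.
A pose or a line that the arm cannot do raises bot.PlanningError and nothing moves.
- bot.close_job(): hands the job in, once; it reports no verdict.
Trained networks look in the newest picture that a camera, given by its name, has taken for a name from the list of things; names that differ only in an ending like _2 or _b are one class to them, and where a whole thing is asked for, a point or a joint stands for the part that bears it (a point fixed in the world has none). Each returns a list of dicts, best first, with "confidence" (0 to 1); they miss things now and then, are a little off and sometimes report something else, mostly with a low value. They report only what shows in the picture. A call takes as long as a camera call.
- bot.search_frame(camera, thing): "bbox" ([left, top, width, height] in pixels, round what is visible of it).
Readings, each from a call of its own:
- bot.read_clock(): time.
- bot.read_joint_positions(): joint angles.
- bot.read_joint_vel(): joint speeds.
- bot.read_joint_efforts(): joint torques, N m.
- bot.read_position(): TCP position.
- bot.read_tool_rot(): TCP orientation.
- bot.read_ft_force(): force on the tool from outside, world axes, zero at the start.
- bot.read_moment(): the same for the moment, N m.
- bot.read_gripper_width(): opening from 0.0 (shut) to 1.0 (fully open).
Only numpy, scipy, OpenCV 4.12 (cv2) and the standard library are available. Lean on these libraries where they do the work, as an engineer would, in place of code of your own. Each camera call takes 0.05 s, during which the arm holds its last target.

## Working session

There is one attempt and no reset: what is moved stays moved. The work goes in short steps, each a Python script; the robot and the scene stay as the last script left them, time stands still between calls to the robot, and variables do not carry over. Pictures are saved under pics/ and viewed, and the job is handed in when it is done.

```bash
ls; mkdir -p pics
python3 - <<'E'
from cell import bot
import cv2
for n in ["scene","top","wrist"]:
    im=bot.camera(n); cv2.imwrite(f"pics/{n}0.png",im[:,:,::-1])
    c=bot.calibration(n); print(n,c)
    for t in ["knob_grip","bridge_handle","bridge","housing_center","fixture","eyepiece_a","cleaner","parts_tray","screwdriver"]:
        try: print(t,[(d['bbox'],round(d['confidence'],2)) for d in bot.search_frame(n,t)][:3])
        except Exception as e: print(t,e)
print(bot.read_clock(),bot.read_tool_rot(),bot.read_position())
E
```

```text
pics
scene {'mtx': array([[383.28615695,   0.        , 270.73453835],
       [  0.        , 383.28615695, 211.03672693],
       [  0.        ,   0.        ,   1.        ]]), 'extrinsics': array([[-0.54038125,  0.84136475,  0.00966727,  0.26644684],
       [ 0.54295191,  0.35745149, -0.75988924, -0.19669004],
       [-0.6427996 , -0.40538104, -0.64998069,  1.48071487],
       [ 0.        ,  0.        ,  0.        ,  1.        ]])}
knob_grip [([228.8, 188.5, 23.6, 16.5], 0.56)]
bridge_handle [([214.3, 183.6, 67.4, 38.3], 0.69)]
bridge [([231.4, 189.5, 17.3, 17.8], 0.19), ([176.3, 227.0, 11.1, 20.2], 0.17)]
housing_center [([236.8, 215.9, 25.5, 23.4], 0.74)]
fixture [([175.2, 182.7, 151.7, 115.6], 0.89), ([215.3, 183.2, 66.5, 39.3], 0.33)]
eyepiece_a [([278.9, 261.9, 16.7, 21.1], 0.83), ([176.3, 224.2, 12.3, 21.9], 0.5), ([231.3, 186.7, 16.8, 17.2], 0.44)]
cleaner [([146.8, 157.0, 20.8, 36.6], 0.66), ([230.5, 183.1, 16.6, 22.5], 0.21)]
parts_tray [([383.6, 267.9, 108.3, 102.5], 0.66), ([283.4, 262.4, 10.9, 20.9], 0.18)]
screwdriver [([407.7, 240.5, 58.7, 37.9], 0.58)]
top {'mtx': array(
[... 1083 characters left out ...]
   [  0.        , 362.51807222, 204.98469306],
       [  0.        ,   0.        ,   1.        ]]), 'hand_eye': array([[ 9.99998735e-01,  9.97042860e-05, -1.58732170e-03,
        -9.34603284e-04],
       [ 1.55702639e-03, -2.64903867e-01,  9.64273569e-01,
        -1.43770171e-01],
       [-3.24345450e-04, -9.64274821e-01, -2.64903687e-01,
         6.68151258e-02],
       [ 0.00000000e+00,  0.00000000e+00,  0.00000000e+00,
         1.00000000e+00]])}
knob_grip []
bridge_handle []
bridge []
housing_center []
fixture []
eyepiece_a []
cleaner []
parts_tray []
screwdriver [([175.0, 328.6, 152.8, 26.1], 0.82)]
1.5 [ 0.56119871 -0.56117739 -0.4301821   0.43020845] [0.14284929 0.53114944 0.23127521]
```

Run:
```python
import cv2
a=cv2.imread("pics/scene0.png")[165:315,160:340]; cv2.imwrite("pics/s0c.png",cv2.resize(a,None,fx=4,fy=4,interpolation=cv2.INTER_CUBIC))
a=cv2.imread("pics/top0.png")[145:260,215:365]; cv2.imwrite("pics/t0c.png",cv2.resize(a,None,fx=5,fy=5,interpolation=cv2.INTER_CUBIC))
```

```text
(no output)
```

View pics/scene0.png

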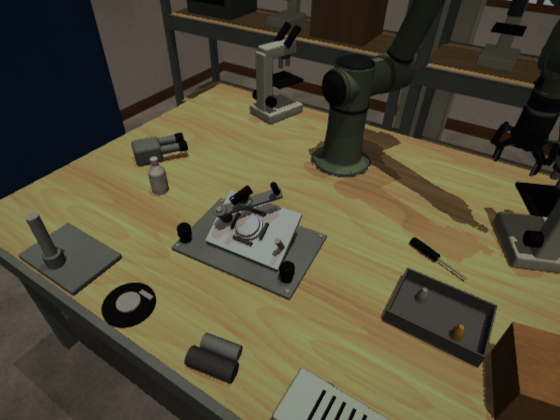

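View pics/top0.png

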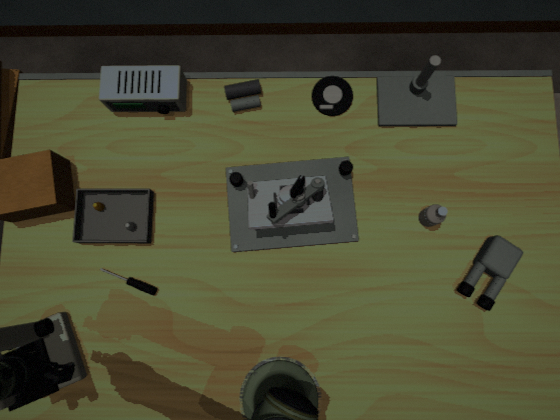

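```bash
sleep 1
```

```text
(no output)
```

View pics/s0c.png

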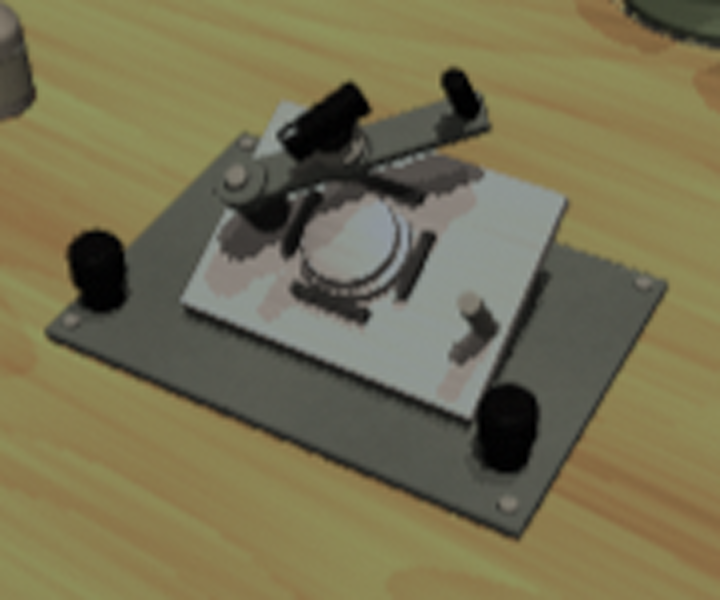

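View pics/t0c.png

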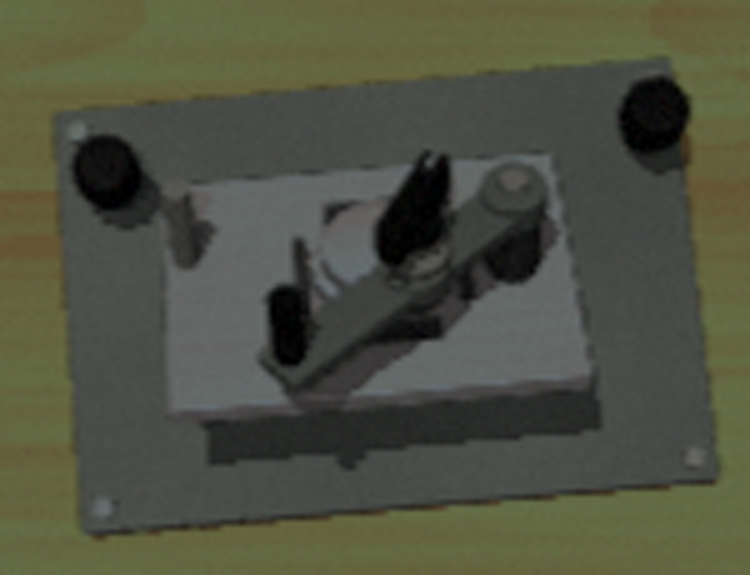

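```bash
cat > h.py <<'E'
import numpy as np
from scipy.optimize import least_squares
from scipy.spatial.transform import Rotation as R
def proj(c,X):
    X=np.atleast_2d(X); p=X@c['extrinsics'][:3,:3].T+c['extrinsics'][:3,3]; q=p@c['mtx'].T; return q[:,:2]/q[:,2:]
def tri(obs):
    return least_squares(lambda X:np.concatenate([proj(c,X)[0]-uv for c,uv in obs]),[0.55,0,0.15])
def wcal(bot):
    "wrist calib with extrinsics, at present pose"
    q=bot.read_tool_rot();p=bot.read_position();c=dict(bot.calibration('wrist'))
    T=np.eye(4);T[:3,:3]=R.from_quat(q,scalar_first=True).as_matrix();T[:3,3]=p
    c['extrinsics']=np.linalg.inv(T@c['hand_eye']);return c
E
python3 - <<'E'
from cell import bot
from h import *
t=bot.calibration('top');s=bot.calibration('scene')
T=lambda u,v:np.array([u/5+215,v/5+145]);S=lambda u,v:np.array([u/4+160,v/4+165])
# order: (+x,+y),( +x,-y),(-x,-y),(-x,+y)
tc=np.array([T(54,113),T(668,60),T(718,478),T(84,532)])
sc=np.array([S(518,534),S(48,332),S(245,133),S(666,287)])
def corners(p):
    c,sn=np.cos(p[2]),np.sin(p[2]);L=np.array([[.13,.19],[.13,-.19],[-.13,-.19],[-.13,.19]])
    return np.c_[L@np.array([[c,sn],[-sn,c]])+p[:2],np.full(4,.012)]
f=least_squares(lambda p:np.r_[(proj(t,corners(p))-tc).ravel(),(proj(s,corners(p))-sc).ravel()],[.6,0,0])
print('fixture',f.x,'res',np.abs(f.fun).max())
for n,a,b in [('pivottop',T(514,180),S(236,176)),('handletop',T(285,292),S(454,74)),('post',T(175,188),S(468,300))]:
    r=tri([(t,a),(s,b)]);print(n,r.x,np.abs(r.fun).max())
    c,sn=np.cos(f.x[2]),np.sin(f.x[2]);d=r.x[:2]-f.x[:2];print('  in fixture',c*d[0]+sn*d[1],-sn*d[0]+c*d[1],r.x[2])
E
```

```text
fixture [ 0.56139718 -0.0300424   0.08756088] res 2.3430426786883913
pivottop [ 0.60261981 -0.10280239  0.13124168] 0.9989167781669721
  in fixture 0.03470190981934389 -0.0760861172878358 0.13124168174866538
handletop [0.52399124 0.0210462  0.2197581 ] 1.5591379447713507
  in fixture -0.03279498434738639 0.054163997834158414 0.21975809606673274
post [0.60208962 0.08512082 0.11365285] 0.8952236150257136
  in fixture 0.050607460070116045 0.11116351796354824 0.11365285073087879
```

```bash
cat >> h.py <<'E'
YAW=0.08756
Rf=R.from_euler('z',YAW).as_matrix()
Rs=Rf@R.from_euler('y',30,degrees=True).as_matrix()   # columns: down slope, y(handle side), normal
PIV=np.array([.6026,-.1028,.1312])
def arm(th): # unit vec pivot->handle
    return Rs@np.array([-np.sin(th),np.cos(th),0])
def tool(phi):
    "tool quat: y=-normal, x (jaw opening) at angle phi (ccw seen from above normal) from downslope"
    x=Rs@np.array([np.cos(phi),np.sin(phi),0]);y=-Rs[:,2];M=np.c_[x,y,np.cross(x,y)]
    return R.from_matrix(M).as_quat(scalar_first=True)
E
python3 - <<'E'
from cell import bot
from h import *
n=Rs[:,2]
for nm,th,r,h in [('handle',.668,.165,.032-.019),('handle0',0,.165,.013),('knob0',0,.075,.046-.019),('look',.3,.1,.2)]:
    p=PIV+r*arm(th)+h*n
    for ph in np.arange(-180,180,30):
        q=bot.solve_ik(p,tool(np.radians(ph)));print(nm,ph,None if q is None else np.round(q,2))
E
```

```text
handle -180 [-0.06  0.71  0.2   1.58 -0.07 -1.7 ]
handle -150 [-0.06  0.71  0.2   1.58 -0.07 -2.22]
handle -120 [-0.06  0.71  0.2   1.58 -0.07 -2.75]
handle -90 [-0.06  0.71  0.2   1.58 -0.07  3.01]
handle -60 [-0.06  0.71  0.2   1.58 -0.07  2.49]
handle -30 [-0.06  0.71  0.2   1.58 -0.07  1.96]
handle 0 [-0.06  0.71  0.2   1.58 -0.07  1.44]
handle 30 [-0.06  0.71  0.2   1.58 -0.07  0.92]
handle 60 [-0.06  0.71  0.2   1.58 -0.07  0.39]
handle 90 [-0.06  0.71  0.2   1.58 -0.07 -0.13]
handle 120 [-0.06  0.71  0.2   1.58 -0.07 -0.65]
handle 150 [-0.06  0.71  0.2   1.58 -0.07 -1.18]
handle0 -180 [ 0.    0.93  0.51  1.67 -0.04 -1.64]
handle0 -150 [ 0.    0.93  0.51  1.67 -0.04 -2.17]
handle0 -120 [ 0.    0.93  0.51  1.67 -0.04 -2.69]
handle0 -90 [ 0.    0.93  0.51  1.67 -0.04  3.07]
handle0 -60 [ 0.    0.93  0.51  1.67 -0.04  2.54]
handle0 -30 [ 0.    0.93  0.51  1.67 -0.04  2.02]
handle0 0 [ 0.    0.93  0.51  1.67 -0.04  1.5 ]
handle0 30 [ 0.    0.93  0.51  1.67 -0.04  0.97]
handle0 60 [ 0.    0.93  0.51  1.67 -0.04  0.45]
handle0 90 [ 0.    0.93  0.51  1.67 -0.04 -0.07]
handle0 120 [ 0.    0.93  0.51  1.67 -0.04 -0.6 ]
handle0 150 [ 0.    0.93  0.51  1.67 -0.04 -1.12]
knob0 -180 [-0.11  0.95  0.58  1.71 -0.1  -1.75]
knob0 -150 [-0.11  0.95  0.58  1.71 -0.1  -2.27]
knob0 -120 [-0.11  0.95  0.58  1.71 -0.1  -2.79]
knob0 -90 [-0.11  0.95  0.58  1.71 -0.1   2.97]
knob0 -60 [-0.11  0.95  0.58  1.71 -0.1   2.44]
knob0 -30 [-0.11  0.95  0.58  1.71 -0.1   1.92]
knob0 0 [-0.11  0.95  0.58  1.71 -0.1   1.39]
knob0 30 [-0.11  0.95  0.58  1.71 -0.1   0.87]
knob0 60 [-0.11  0.95  0.58  1.71 -0.1   0.35]
knob0 90 [-0.11  0.95  0.58  1.71 -0.1  -0.18]
knob0 120 [-0.11  0.95  0.58  1.71 -0.1  -0.7 ]
knob0 150 [-0.11  0.95  0.58  1.71 -0.1  -1.22]
look -180 None
look -150 None
look -120 None
look -90 None
look -60 None
look -30 None
look 0 None
look 30 None
look 60 None
look 90 None
look 120 None
look 150 None
```

Run:
```python
from cell import bot
from h import *
import cv2
n=Rs[:,2]; th=.668
p=PIV+.165*arm(th)+.10*n
q=bot.solve_ik(p,tool(th));print(p,q)
print(bot.solve_ik(p+.04*n,tool(th)))
q0=bot.read_tool_rot()
bot.move_linear([.25,.45,.36],speed=.3)
bot.goto_joints(q)
c=wcal(bot);np.save('w1.npy',c)
im=bot.camera('wrist');cv2.imwrite('pics/w1.png',im[:,:,::-1])
for t in ['bridge_handle','knob_grip','bridge_pivot','housing_center']:
    print(t,[(d['bbox'],round(d['confidence'],2)) for d in bot.search_frame('wrist',t)][:2])
P=[PIV,PIV+.165*arm(th),PIV+.165*arm(th)+.05*n,PIV+.075*arm(th)+.06*n]
print(np.round(proj(c,P)),bot.read_clock(),bot.read_position())
```

```text
[0.55290881 0.02287128 0.26890445] [-0.05329031  0.7690145   0.50153178  1.82261364 -0.0702503   0.78061492]
[-0.04939695  0.82076184  0.68604376  1.95561282 -0.06831773  0.7840029 ]
bridge_handle [([254.0, 186.3, 49.7, 187.6], 0.91)]
knob_grip [([253.0, 301.4, 49.2, 69.1], 0.57)]
bridge_pivot [([253.6, 183.1, 48.6, 190.9], 0.96), ([296.2, 256.4, 73.0, 86.4], 0.74)]
housing_center [([296.4, 256.3, 74.5, 85.0], 0.89)]
[[278. 399.]
 [278. 206.]
 [279. 230.]
 [278. 376.]] 4.4583 [0.55289072 0.02371653 0.26934731]
```

View pics/w1.png

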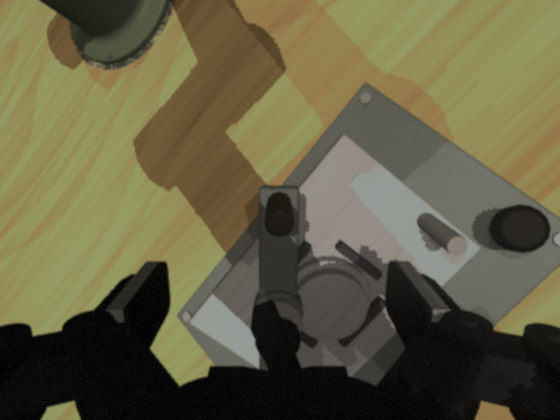

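Run:
```python
import cv2,numpy as np
a=cv2.imread("pics/w1.png")[170:380,210:380]; a=np.clip(a.astype(float)*2.2,0,255).astype('uint8');cv2.imwrite("pics/w1c.png",cv2.resize(a,None,fx=3.5,fy=2.8,interpolation=cv2.INTER_CUBIC))
```

```text
(no output)
```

View pics/w1c.png

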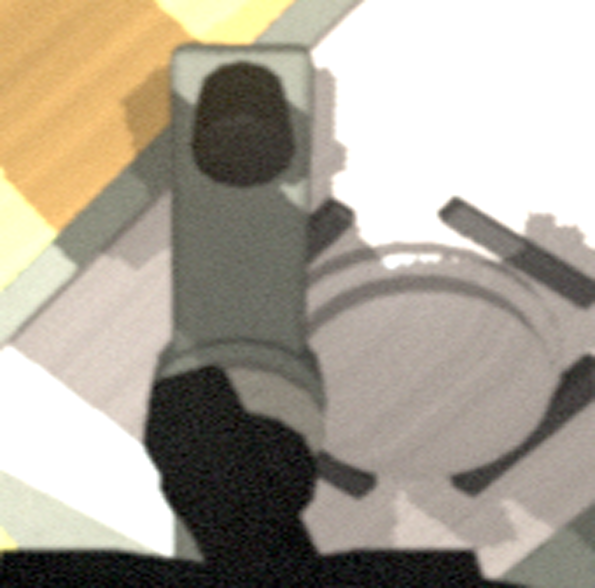

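Run:
```python
from cell import bot
from h import *
t=bot.calibration('top');s=bot.calibration('scene');w=np.load('w1.npy',allow_pickle=True).item()
T=lambda u,v:np.array([u/5+215,v/5+145]);S=lambda u,v:np.array([u/4+160,v/4+165])
H=tri([(t,T(285,292)),(s,S(454,74)),(w,np.array([279.4,223.6]))]);print(H.x,H.fun)
# joint fit: pivot, theta
obs=lambda p:[(t,p[:3],T(514,180)),(s,p[:3],S(236,176))]+[(c,p[:3]+.165*arm(p[3])+.05*Rs[:,2],u) for c,u in[(t,T(285,292)),(s,S(454,74)),(w,np.array([279.4,223.6]))]]+[(w,p[:3]+.165*arm(p[3]),np.array([278.9,202]))]
f=least_squares(lambda p:np.concatenate([proj(c,X)[0]-u for c,X,u in obs(p)]),[*PIV,.668],loss='soft_l1')
print(f.x,np.round(f.fun,1),f.x[:3]+.165*arm(f.x[3])+.05*Rs[:,2])
w0=[278,202]
```

```text
[0.52403047 0.02150684 0.21954708] [-1.50525777  0.75141636 -1.41834357 -0.00357571 -0.06010047  0.05451952]
[ 0.59826857 -0.10279687  0.12767229  0.65742978] [-0.9  2.4  0.1 -0.  -1.7  0.3 -1.4 -0.4 -0.1  0.5  0.1 -0.2] [0.52476545 0.02186127 0.22138802]
```

```bash
sed -i 's/^PIV=.*/PIV=np.array([.5983,-.1028,.1277])/' h.py
python3 - <<'E'
from cell import bot
from h import *
import cv2
n=Rs[:,2]; th=.657
g=lambda th,h:PIV+.165*arm(th)+h*n
bot.set_gripper(.6)
bot.move_pose(g(th,.09),tool(th))
print(bot.move_linear(g(th,.014),speed=.1,until_force=8),bot.read_position()-g(th,.014))
bot.set_gripper(.30,grasp_force=20)
print(bot.read_gripper_width(),bot.read_ft_force(),bot.read_clock())
cv2.imwrite('pics/w2.png',bot.camera('wrist')[:,:,::-1])
E
```

```text
False [ 6.20684586e-04 -5.40735813e-05  5.75097906e-04]
0.30083381387186775 [-0.51836879  0.2853275   0.79966525] 6.4167
```

View pics/w2.png

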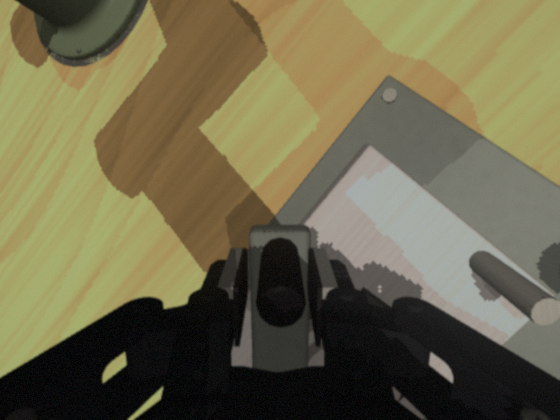

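The handle, at (280,265), stands between the loosely closed pads. Next I swing it along the arc.

Run:
```python
from cell import bot
from h import *
import cv2
n=Rs[:,2]
g=lambda th,h:PIV+.165*arm(th)+h*n
for th in np.linspace(.657,.09,8)[1:]:
    hit=bot.move_linear(g(th,.014),speed=.08,rotation=tool(th),until_force=25)
    print(round(th,2),hit,np.round(Rs.T@bot.read_ft_force(),1))
    if hit: break
else:
  for th in np.arange(.06,-.13,-.03):
    hit=bot.move_linear(g(th,.014),speed=.04,rotation=tool(th),until_force=15)
    print(round(th,3),hit,np.round(Rs.T@bot.read_ft_force(),1))
    if hit: break
d=Rs.T@(bot.read_position()-PIV);print(d,np.arctan2(-d[0],d[1]),bot.read_clock())
cv2.imwrite('pics/w3.png',bot.camera('wrist')[:,:,::-1])
```

```text
0.58 False [ 0.1 -1.2  0.1]
0.5 False [-0.6 -1.6  0.5]
0.41 False [ 0.2  0.1 -0.6]
0.33 False [ 0.2 -0.5  0.6]
0.25 False [-0.6  0.1 -0.2]
0.17 False [-0.4 -0.6 -0.3]
0.09 False [ 0.3 -0.2 -0.3]
0.06 False [-0.3 -0.5 -0.9]
0.03 False [ 0.5 -0.6 -0.6]
0.0 False [-0.  -0.4 -0. ]
-0.03 False [ 0.3 -0.1  0.3]
-0.06 True [-3.3 -0.6  1.5]
[0.00539239 0.16458471 0.01334285] -0.03275188068433628 9.9917
```

View pics/w3.png

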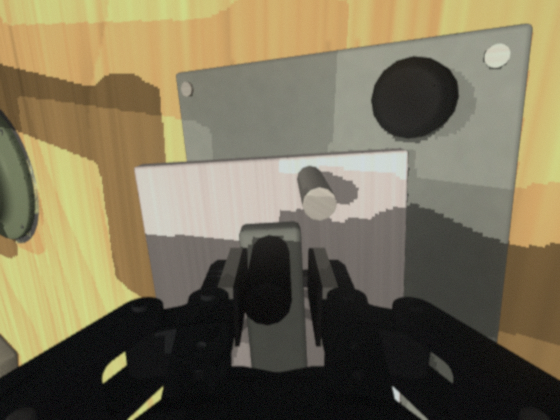

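Run:
```python
from cell import bot
from h import *
import cv2
n=Rs[:,2]
g=lambda th,h:PIV+.165*arm(th)+h*n
for th in (-.06,-.09):
    hit=bot.move_linear(g(th,.014),speed=.03,rotation=tool(-.033),until_force=20)
    d=Rs.T@(bot.read_position()-PIV);print(hit,d,np.arctan2(-d[0],d[1]),np.round(Rs.T@bot.read_ft_force(),1))
    if hit: break
# release back off to centre
th=-.01
bot.move_linear(g(th,.014),speed=.05,rotation=tool(0))
bot.set_gripper(.6)
bot.move_linear(g(th,.1),speed=.15)
cv2.imwrite('pics/w4.png',bot.camera('wrist')[:,:,::-1]);np.save('w4.npy',wcal(bot))
cv2.imwrite('pics/t4.png',cv2.resize(bot.camera('top')[145:260,215:365,::-1],None,fx=5,fy=5,interpolation=cv2.INTER_CUBIC))
cv2.imwrite('pics/s4.png',cv2.resize(bot.camera('scene')[165:315,160:340,::-1],None,fx=4,fy=4,interpolation=cv2.INTER_CUBIC))
print(bot.read_clock())
```

```text
False [0.00572271 0.16498188 0.01336054] -0.03467297071100983 [-15.    0.7   1.3]
True [0.00517719 0.16501811 0.01262891] -0.031363182271983946 [-4.   0.2  4.8]
12.05
```

View pics/w4.png

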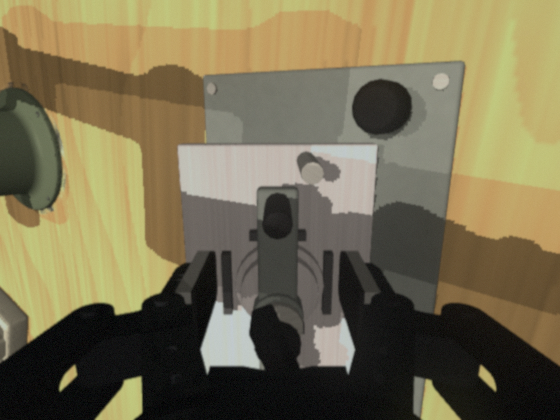

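View pics/t4.png

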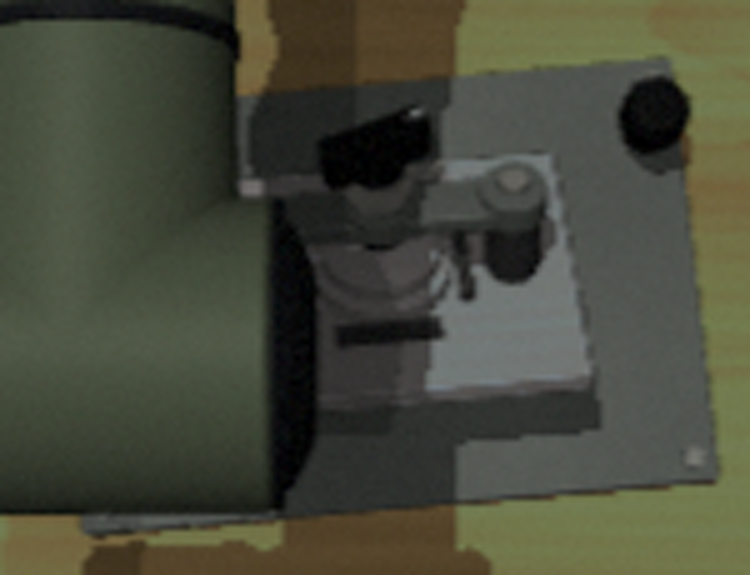

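View pics/s4.png

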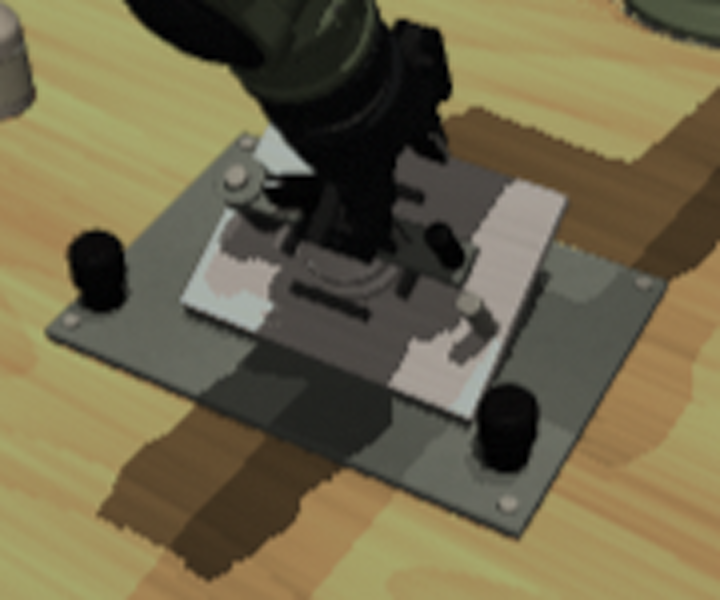

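Run:
```python
from cell import bot
from h import *
import cv2
n=Rs[:,2]
p=PIV+.075*arm(0)+.12*n
for h in (.14,.13,.12,.11,.10):
    p=PIV+.075*arm(0)+h*n
    if bot.solve_ik(p,tool(0)) is not None: break
print(h)
bot.set_gripper(1.0)
bot.move_linear(p,speed=.2,rotation=tool(0))
c=wcal(bot);np.save('w5.npy',c);im=bot.camera('wrist')
cv2.imwrite('pics/w5.png',im[:,:,::-1])
a=np.clip(im[150:330,200:360,::-1].astype(float)*2.5,0,255).astype('uint8')
cv2.imwrite('pics/w5c.png',cv2.resize(a,None,fx=4,fy=3.3,interpolation=cv2.INTER_CUBIC))
print(bot.search_frame('wrist','knob_grip')[:2],np.round(proj(c,[PIV+.075*arm(0)+.06*n,PIV+.075*arm(0)+.032*n,PIV+.165*arm(0)+.05*n])),bot.read_clock())
```

```text
0.12
[{'bbox': [252.4, 165.7, 55.8, 99.3], 'confidence': 0.6}] [[278. 221.]
 [278. 208.]
 [278.  60.]] 13.2
```

View pics/w5.png

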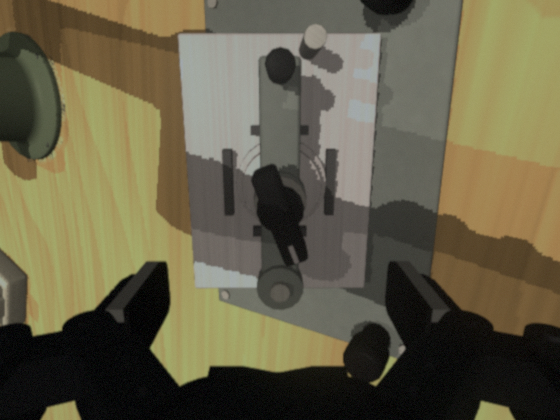

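View pics/w5c.png

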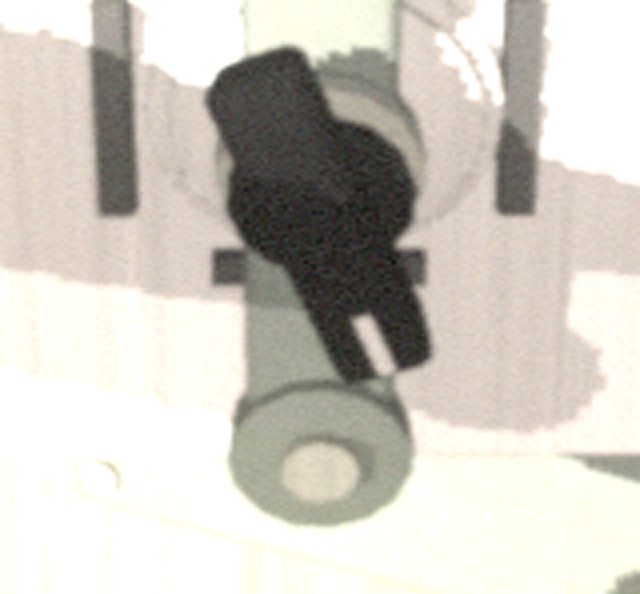

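```bash
cat >> h.py <<'E'
def onplane(c,uv,h):
    "slope-frame coords (rel PIV) of pixel on plane at height h above arm face"
    E=c['extrinsics'];o=-E[:3,:3].T@E[:3,3];d=E[:3,:3].T@np.linalg.solve(c['mtx'],[uv[0],uv[1],1])
    o=Rs.T@(o-PIV);d=Rs.T@d;return o+d*(h-o[2])/d[2]
E
python3 - <<'E'
from h import *
c=np.load('w5.npy',allow_pickle=True).item()
P=lambda u,v:(200+u/4,150+v/3.3)
for nm,uv,h in [('corner1',P(345,380),.06),('corner2',P(430,355),.06),('mark0',P(363,320),.06),('mark1',P(388,375),.06),('far1 bottom',P(210,95),.032),('far2 b',P(300,50),.032),('sideL low',P(335,378),.06),('pivot',P(321,471),0.006),('handle top',(281,65),.05),('hubL',P(230,195),.06),('hubR',P(413,195),.06)]:
    print(nm,np.round(onplane(c,uv,h)*1000,1))
E
```

```text
corner1 [ 4.8 46.9 60. ]
corner2 [17.7 51.9 60. ]
mark0 [ 7.5 58.8 60. ]
mark1 [11.4 47.9 60. ]
far1 bottom [-16.7  94.9  32. ]
far2 b [ -2.1 103.8  32. ]
sideL low [ 3.3 47.3 60. ]
pivot [ 1.5 -1.7  6. ]
handle top [  1.5 162.3  50. ]
hubL [-12.2  82.5  60. ]
hubR [14.6 82.5 60. ]
```

```bash
cat >> h.py <<'E'
KN=np.array([.0012,.0735,0])  # knob axis rel PIV in slope frame
def kp(h,off=(0,0)): return PIV+Rs@(KN+np.array([off[0],off[1],h]))
PHI0=-2.770
E
python3 - <<'E'
from cell import bot
from h import *
import cv2
q=bot.solve_ik(kp(.115),tool(PHI0));print(q)
bot.goto_joints(q)
bot.set_gripper(.55)
c=wcal(bot);np.save('w6.npy',c);cv2.imwrite('pics/w6.png',bot.camera('wrist')[:,:,::-1])
print(bot.search_frame('wrist','knob_grip')[:2],bot.read_clock(),proj(c,[kp(.06),kp(.032)]))
E
```

```text
[-0.1059185   1.08857653  1.0417394   2.03944086 -0.09628553 -2.11046798]
[{'bbox': [253.4, 165.7, 47.3, 104.1], 'confidence': 0.89}] 16.7167 [[275.36751094 227.21789281]
 [275.51627457 213.2829107 ]]
```

View pics/w6.png

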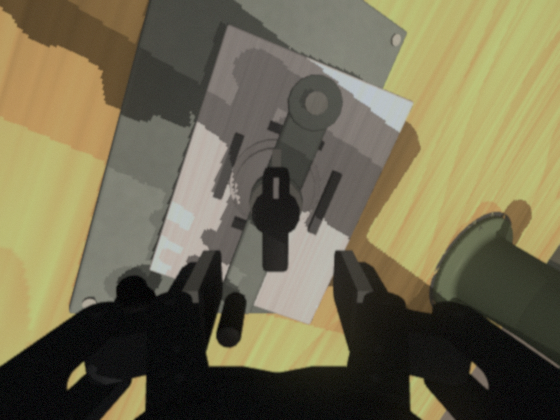

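Run:
```python
import cv2,numpy as np
from h import *
im=cv2.imread("pics/w6.png")
a=np.clip(im[150:290,220:330].astype(float)*3,0,255).astype('uint8')
cv2.imwrite('pics/w6c.png',cv2.resize(a,None,fx=5,fy=4.2,interpolation=cv2.INTER_CUBIC))
```

```text
(no output)
```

View pics/w6c.png

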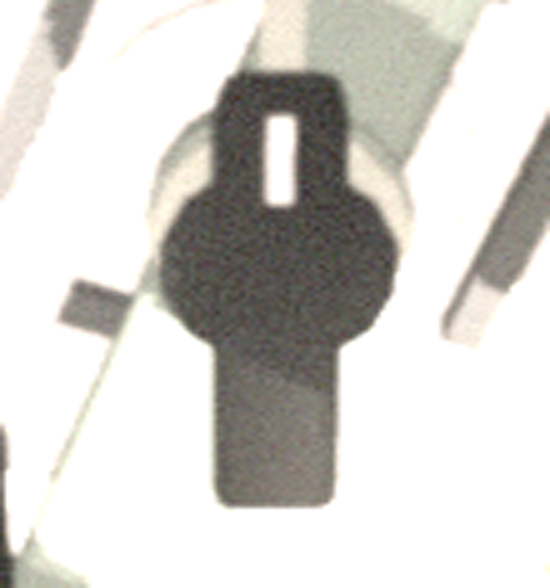

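Run:
```python
from cell import bot
from h import *
import cv2
c=np.load('w6.npy',allow_pickle=True).item()
e=np.array([np.sin(np.radians(21.3)),-np.cos(np.radians(21.3))])
for uv,h in [((275.2,270.7),.06),((276.4,167),.06),((276.4,167),.032),((276,192.5),.06)]:
    d=onplane(c,uv,h)[:2]-KN[:2];print(d@e*1000, (d[0]*-e[1]+d[1]*e[0])*1000)
bot.move_linear(kp(.037),speed=.08,until_force=8)
f0=bot.read_ft_force();print(f0,bot.read_position()-kp(.037))
bot.set_gripper(0.1,grasp_force=40)
print(bot.read_gripper_width(),Rs.T@(bot.read_ft_force()-f0),Rs.T@bot.read_moment(),bot.read_clock())
cv2.imwrite('pics/w7.png',bot.camera('wrist')[:,:,::-1])
```

```text
-27.450842507726215 0.16777792138412095
35.10284506683167 -0.6568214671371833
30.45399587163123 -0.6286848276843594
20.62670147984898 -0.40691253944163863
[ 0.29344318 -0.32436703 -0.35040113] [ 3.79541070e-04 -2.53265559e-05  3.86818514e-04]
0.17839672532233758 [3.68762235 2.06422371 2.64544364] [ 0.28967012 -1.22475644 -0.05683264] 18.225
```

View pics/w7.png

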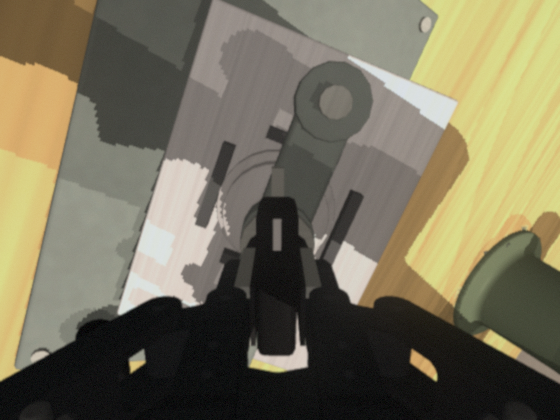

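```bash
cat > turn.py <<'E'
from cell import bot
from h import *
import cv2,sys,json,os
st=json.load(open('st.json')) if os.path.exists('st.json') else dict(rot=0,off=[0.0005,-0.0012])
def step(d):
    st['rot']+=d
    q=bot.solve_ik(kp(.037,st['off']),tool(PHI0-st['rot']))
    j=bot.read_joint_positions()
    assert abs(q[5]-j[5])<1 and max(abs(np.array(q[:5])-j[:5]))<.1,(q,j)
    bot.goto_joints(q)
    m0=(Rs.T@bot.read_moment())[2]
    f=Rs.T@bot.read_ft_force();m=Rs.T@bot.read_moment()
    st['off']=[float(st['off'][i]+np.clip(1e-4*f[i],-.0006,.0006)) for i in (0,1)]
    print(round(st['rot'],2),'f',np.round(f,1),'mz',round(m0,3),round(m[2],3),'off',np.round(np.array(st['off'])*1e3,2),'w',round(bot.read_gripper_width(),3),'t',round(bot.read_clock(),2))
    json.dump(st,open('st.json','w'))
def pic(n):
    im=bot.camera('wrist')[:,:,::-1]; a=np.clip(im[110:300,180:380].astype(float)*2,0,255).astype('uint8')
    cv2.imwrite(f'pics/{n}.png',cv2.resize(a,None,fx=2,fy=2,interpolation=cv2.INTER_CUBIC)); return a
E
python3 - <<'E'
from turn import *
bot.set_gripper(0.1,grasp_force=80)
for i in range(4): step(.2)
pic('k1')
E
```

```text
0.2 f [1.7 5.  3. ] mz -0.109 -0.109 off [ 0.67 -0.7 ] w 0.163 t 18.8
0.4 f [0.9 4.8 6.5] mz -0.082 -0.082 off [ 0.76 -0.23] w 0.162 t 19.11
0.6 f [-0.1  3.   6.1] mz -0.107 -0.107 off [0.76 0.08] w 0.163 t 19.42
0.8 f [-2.   3.3  6.5] mz -0.121 -0.121 off [0.56 0.41] w 0.163 t 19.73
```

View pics/k1.png

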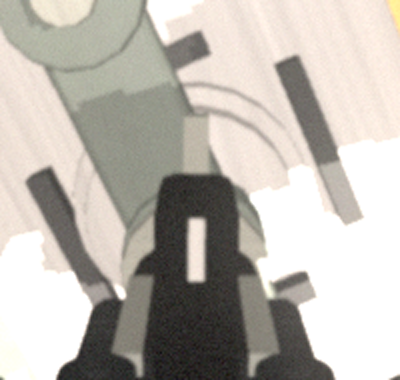

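Run:
```python
from turn import *
ims=[]
for i in range(8):
    step(.15); ims.append(pic(f'x{i}')[:110,50:150])
cv2.imwrite('pics/k2.png',cv2.resize(np.vstack([np.hstack(ims[:4]),np.hstack(ims[4:])]),None,fx=1.8,fy=1.8))
```

```text
0.95 f [-1.9  2.4  6. ] mz -0.099 -0.099 off [0.37 0.64] w 0.164 t 20.04
1.1 f [-1.1  2.   6.9] mz -0.112 -0.112 off [0.26 0.85] w 0.165 t 20.36
1.25 f [-1.9  2.   5.6] mz -0.081 -0.081 off [0.07 1.05] w 0.167 t 20.68
1.4 f [0.1 1.  6. ] mz -0.116 -0.116 off [0.08 1.14] w 0.164 t 20.99
1.55 f [-1.4  2.4  5.8] mz -0.143 -0.143 off [-0.06  1.39] w 0.162 t 21.31
1.7 f [-1.3  2.6  5.6] mz -0.072 -0.072 off [-0.19  1.65] w 0.162 t 21.62
1.85 f [0.3 2.6 5.6] mz -0.102 -0.102 off [-0.16  1.91] w 0.166 t 21.94
2.0 f [-1.   2.   5.6] mz -0.037 -0.037 off [-0.26  2.11] w 0.165 t 22.26
```

View pics/k2.png

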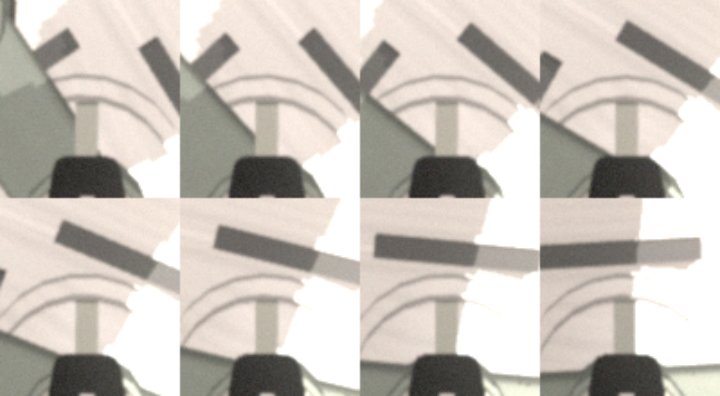

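Run:
```python
from turn import *
ims=[]
for i in range(4):
    step(.15); ims.append(pic(f'y{i}')[:110,50:150])
cv2.imwrite('pics/k3.png',cv2.resize(np.hstack(ims),None,fx=1.8,fy=1.8))
```

```text
2.15 f [-0.6  1.1  6.1] mz -0.028 -0.028 off [-0.32  2.22] w 0.167 t 22.57
2.3 f [0.2 2.1 6.1] mz 0.003 0.003 off [-0.3   2.43] w 0.161 t 22.89
2.45 f [-0.4  2.3  5.9] mz -0.007 -0.007 off [-0.34  2.66] w 0.164 t 23.21
2.6 f [0.4 1.6 7.1] mz -0.012 -0.012 off [-0.31  2.82] w 0.165 t 23.52
```

View pics/k3.png

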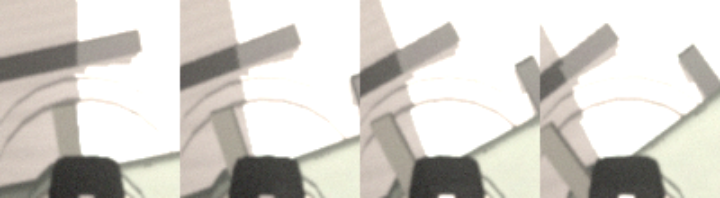

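Run:
```python
from turn import *
c=wcal(bot)
a=cv2.imread('pics/y3.png');cv2.imwrite('pics/y3b.png',cv2.resize(a,None,fx=1.5,fy=1.5))
e=-(PHI0-st['rot']) 
from numpy import *
print(proj(c,[kp(.014),kp(.06)]),st)
for s in (.4,.5,.6,.7):
    ang=PHI0-st['rot']+pi/2+s
    print(s,[round(v) for r in (.03,.04) for v in (proj(c,kp(.012)+Rs@array([cos(ang)*r,sin(ang)*r,0]))[0]-[180,110])*3])
```

```text
[[276.64552677 249.28711789]
 [276.29792136 296.62995612]] {'rot': 2.599999999999999, 'off': [-0.00030534147507782754, 0.0028195362339897166]}
0.4 [np.float64(218.0), np.float64(252.0), np.float64(193.0), np.float64(195.0)]
0.5 [np.float64(201.0), np.float64(260.0), np.float64(170.0), np.float64(206.0)]
0.6 [np.float64(185.0), np.float64(269.0), np.float64(149.0), np.float64(219.0)]
0.7 [np.float64(171.0), np.float64(280.0), np.float64(129.0), np.float64(233.0)]
```

View pics/y3b.png

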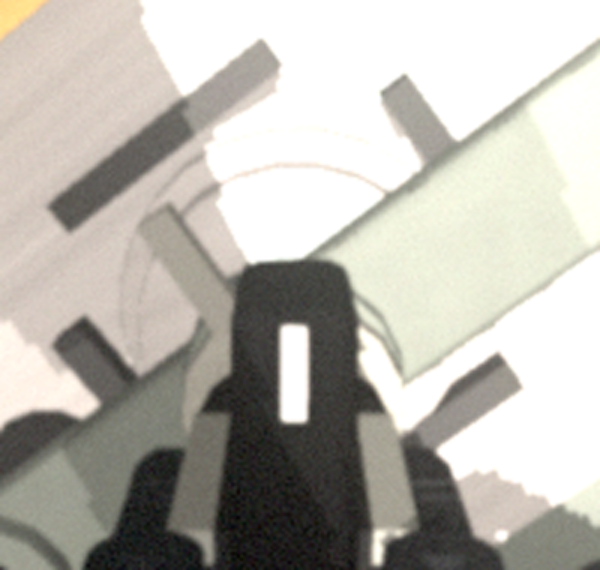

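Run:
```python
from turn import *
step(.15);step(.15);pic('k4')
bot.set_gripper(.55)
bot.move_linear(kp(.115,st['off']),speed=.12)
c=wcal(bot);np.save('w8.npy',c);cv2.imwrite('pics/w8.png',bot.camera('wrist')[:,:,::-1]);print(bot.read_clock(),bot.read_joint_positions())
from numpy import *
for s in (.7,.8,.9,1.):
    ang=PHI0-st['rot']+pi/2+s
    print(s,[round(float(v)) for r in (.03,.04) for v in (proj(c,kp(.012)+Rs@array([cos(ang)*r,sin(ang)*r,0]))[0])])
```

```text
2.75 f [0.4 2.2 6.6] mz -0.025 -0.025 off [-0.27  3.03] w 0.166 t 23.84
2.9 f [1.9 0.5 7. ] mz 0.011 0.011 off [-0.08  3.09] w 0.166 t 24.11
25.425 [-0.10214605  1.08674499  1.03550298  2.03654236 -0.09450902  0.79260444]
0.7 [np.float64(249.0), np.float64(175.0), np.float64(239.0), np.float64(164.0)]
0.8 [np.float64(245.0), np.float64(178.0), np.float64(235.0), np.float64(168.0)]
0.9 [np.float64(243.0), np.float64(181.0), np.float64(231.0), np.float64(172.0)]
1.0 [np.float64(240.0), np.float64(184.0), np.float64(228.0), np.float64(177.0)]
```

View pics/w8.png

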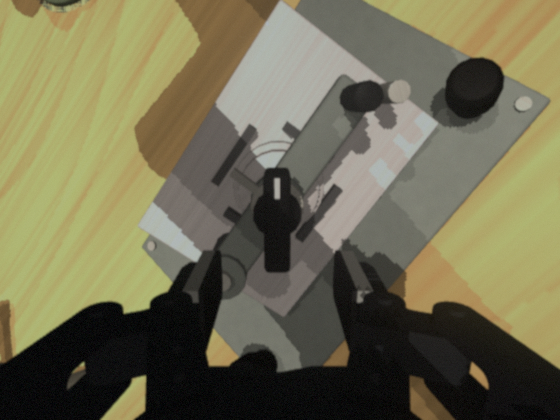

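Run:
```python
from turn import *
a=cv2.imread('pics/w8.png')[60:300,190:430];cv2.imwrite('pics/w8c.png',cv2.resize(np.clip(a*1.8,0,255).astype('uint8'),None,fx=2.5,fy=2.5,interpolation=cv2.INTER_CUBIC))
# retreat: first up/forward view from handle side like w4
p=PIV+.165*arm(-.01)+.1*Rs[:,2]
bot.move_linear(p,speed=.2,rotation=tool(0))
np.save('w9.npy',wcal(bot));cv2.imwrite('pics/w9.png',bot.camera('wrist')[:,:,::-1])
print(bot.read_clock())
```

```text
26.2417
```

View pics/w8c.png

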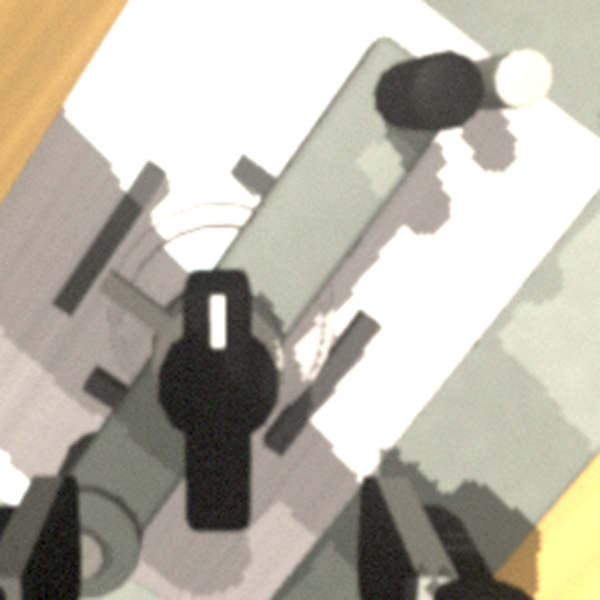

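View pics/w9.png

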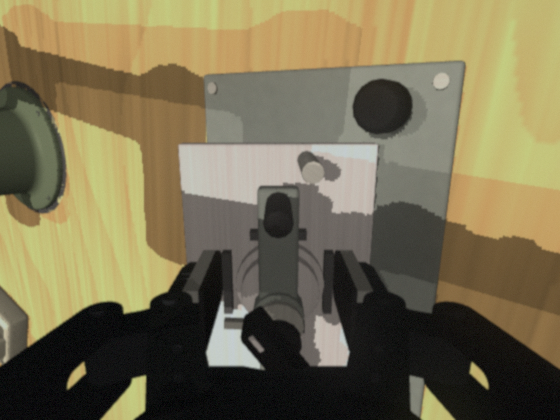

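Run:
```python
import cv2,numpy as np
a=cv2.imread('pics/w4.png',0);b=cv2.imread('pics/w9.png',0)
for nm,(y0,y1,x0,x1) in dict(handle=(180,240,250,306),post=(148,186,290,345),plate=(60,145,195,300)).items():
    r=cv2.matchTemplate(b[y0-8:y1+8,x0-8:x1+8],a[y0:y1,x0:x1],cv2.TM_CCOEFF_NORMED);_,v,_,l=cv2.minMaxLoc(r);x,y=l
    sub=(r[y,x-1]-r[y,x+1])/(2*(r[y,x-1]-2*r[y,x]+r[y,x+1])); print(nm,x-8+sub,y-8,v)
from cell import bot
bot.move_linear(bot.read_position()+np.array([-.04,.12,.06]),speed=.2)
bot.goto_joints([1.174,.326,-.193,1.052,0,1.437])
cv2.imwrite('pics/t9.png',cv2.resize(bot.camera('top')[145:260,215:365,::-1],None,fx=5,fy=5,interpolation=cv2.INTER_CUBIC))
cv2.imwrite('pics/s9.png',cv2.resize(bot.camera('scene')[165:315,160:340,::-1],None,fx=4,fy=4,interpolation=cv2.INTER_CUBIC))
print(bot.read_clock(),bot.read_ft_force())
```

```text
handle 0.75361735 -1 0.9960569739341736
post 0.51381814 -1 0.9832512736320496
plate 0.607059 -1 0.9808101058006287
29.2667 [ 0.1511645   0.38598644 -0.35026497]
```

View pics/t9.png

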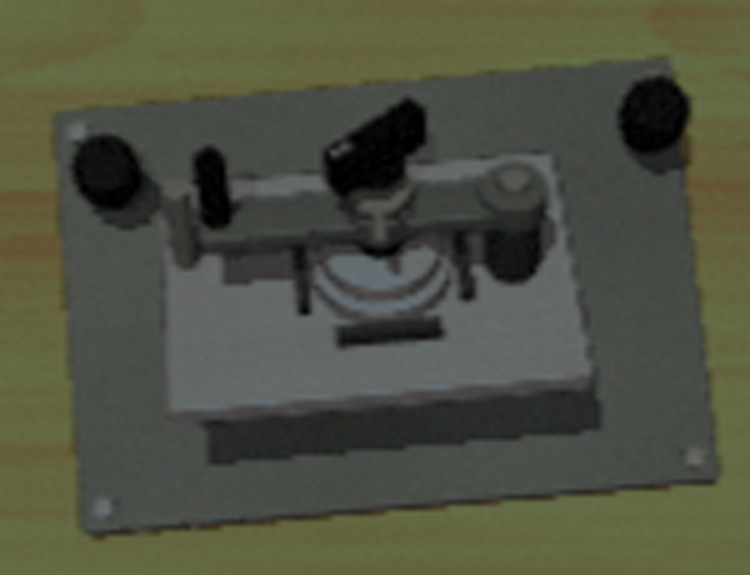

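View pics/s9.png

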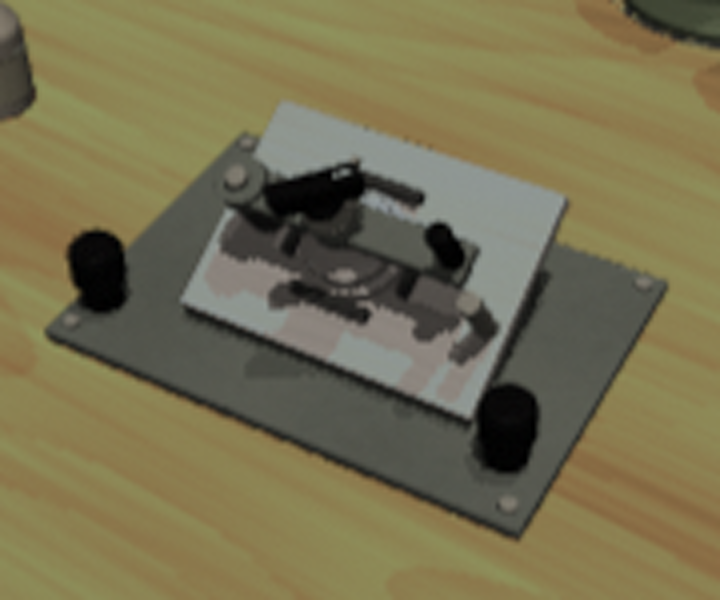

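The bridge rests at the post, the housing is in its nest, and the eyepieces haven't moved. The bridge handle moved less than 0.3 px relative to the post between the views before and after turning the knob.

```bash
python3 -c "
from cell import bot
bot.close_job()"
```

```text
the job is handed in; nothing more can be done
```

I swung the bridge home against its stop post, then turned the black knob clockwise until its clutch slipped about 0.85 rad. I then let go, moved the arm back to its start pose, and handed the job in. The clock was at about 29 s of the 72 s allowed.

- **Bridge:** I pushed it into the post twice, and both times it stopped on force at the same place (estimated 15–20 N). Comparing wrist pictures from before and after turning the knob, the handle moved less than 0.3 px relative to the post.
- **Knob:** I turned it 2.9 rad in all, in steps. The collar lug followed the bar up to about 2.0 rad and then stayed behind. The lug angle in the wrist picture put the slip at about 0.55 rad, then about 0.85 rad after the last two steps. That is past the first click (0.5) and short of the second (1.05), well below the third (1.57). The torque readings taken at rest did not show the clicks, so this rests on the lug picture and the turn count.
- **Rest of the scene:** In the last top and scene pictures the housing was in its nest and both eyepieces stood where they were. The tool force read about zero with the robot clear. I did not check the bottle, tray or screwdriver again; the arm touched none of them that I know of.

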